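# Find the latched key on the mode switch box and release it

### The arm

A 6-joint arm with a two-finger parallel gripper is mounted at the origin on a cart in front of the work surface, level with it; the furniture and walls round the work are solid. World frame = base frame: x ahead of the robot, y to its left, z up, the work surface at z = 0. Lengths are in m, angles in degrees, forces in N, time in s.
With the tool pointing down it reaches from about 0.4 to 0.825 m from the base axis. Payload 7 kg.
Tool frame: the origin (TCP) lies between the finger pads; the fingertips stand 19 mm ahead of it and the grasp point (between the pads) is the TCP; x points along the fingers, y is the direction in which the jaws open and shut, and the axes are right-handed (so a half turn about x gives the same grasp; the last joint's range is limited). The gripper opens to 88 mm and grips with 3 to 60 N. Pads are 19 mm wide; open, the fingers measure 130 mm over their backs; the gripper's body (78 mm by 193 mm) begins 47 mm behind the grasp point.
Start: joints at [91.794, 20.546, 0.682, 0, -70.136, -16.507], TCP at [0.171, 0.653, 0.246] pointing down, gripper open.
Joint ranges: [-176.03, 176.03], [-82.01, 121.73], [-58.28, 71.71], [-173.87, 95.51], [-174.79, -0.11], [-173.66, 173.66]. Speed limits (degrees/s): [136.94, 136.94, 172.46, 180, 180, 180].

### API

Orientations are given as [roll, pitch, yaw] about the fixed x, y, z axes, in that order (R = Rz(yaw) Ry(pitch) Rx(roll)).
In Python, from plant import r gives the robot as it stands.
- The arm moves only by the tool send_rows, never from a script. Its argument "plan" is a list of rows, each a list of 2 entries, a list of its own where there are three numbers: the shift along the tool's x, y, z scaled (see below), then the turn, a rotation vector about the tool's x, y, z scaled (see below). A call has exactly 5 rows; each row is the pose to reach, as a shift and turn from the pose measured when the call began, along the tool's axes at that moment; what a row does not reach only later rows make up. The controller multiplies each number of a shift by 0.15 m and each number of a turn by pi/4 rad. A row lasts 1/10 s, in which the tool goes at most 50 mm and 8.59 degrees, less where a joint would pass 70% of its speed; a pose out of reach is approached as far as the arm can. A call with a number of a shift or a turn outside -1 to 1 is refused whole. A call with a gripper value outside its range is refused whole. "jaw" is the opening, from -1 (shut) to 1 (fully open), so that 0 is half open, set as the call begins (left out, the last holds). The fingers move at their own pace and stop on an object; "force" is the grip in N (left out, the last holds). Time passes only in rows, so rows that repeat a pose let the fingers close, or fill a call up. It gives the time, the measured TCP pose, the force and the opening at its end, in the units of the state.
- r.get_state(): the state, without advancing time (a new reading comes with each control period).
- r.capture(name): name is "scene" or "top" or "wrist"; returns a dict with "color" (400x640x3 uint8, red, green, blue), "range_z" (400x640 float32, m along the optical axis (not along the pixel's ray), 0 where there is no reading), "mtx" (3x3 intrinsics, pixels), "pose" (4x4, takes a point from camera to world coordinates). Camera axes: x right, y down, z forward; pixel columns grow to the right and rows downward; lengths in m; the calibration is good to about 2 mm. The wrist camera is an equidistant fisheye: a pixel r from the principal point sees the ray r / f radians off the axis. A picture is of the moment at which its call begins.
- r.close_job(): hands the job in, once; it reports no verdict.
Trained networks look in a picture, given as the dict that the camera call returned (one of the last four; its "shot" number tells which), for a name from the list of things; names that differ only in an ending like _2 or _b are one class to them, and where a whole thing is asked for, a point or a joint stands for the part that bears it (a point fixed in the world has none). Each returns a list of dicts, best first, with "score" (0 to 1); they miss things now and then, are a little off and sometimes report something else, mostly with a low value. They report only what shows in the picture. A call takes as long as a camera call.
- r.find_in(picture, target): "uv" ([column, row] in pixels, amid what is visible of it).
- r.trace(picture, target): "mask" (400x640 bool, what is visible of it) and "uv" ([column, row] in pixels, amid what is visible of it).
The state is a dict: "time_s": time; "joints": joint angles; "qd": joint speeds; "joint_torque": joint torques, N m; "tcp_pos": TCP position; "eef_rot": TCP orientation; "contact_force": force on the tool from outside, world axes, zero at the start; "moment": the same for the moment, N m; "gripper_width": finger opening in m.
Only numpy, scipy, OpenCV 4.12 (cv2) and the standard library are available. Lean on these libraries where they do the work, as an engineer would, in place of code of your own. Each camera call takes 0.05 s, during which the arm holds its last target. There are 200 camera calls.

### The job

One of the four identical mode keys on the grey switch box is latched down. With the fingertips, tap each key lightly in turn, from the left-hand key to the right-hand key, to feel which one does not give, pushing no free key down by more than a few millimetres. Then press the latched key firmly until it lets go, so that all four keys stand fully up, and leave the things round the box where they are.

Things in the scene. Friction and masses are not known exactly. Their poses are not given: they have to be found in the camera images.
- switch_box: Low grey switch box screwed to the table, 104 mm deep (its x), 236 mm long (its y) plus feet; top plate 60 mm above the table. Origin: centre of its underside; x to its back, away from the robot, y along the key row to the left, z up; turned up to 0.35 rad either way. Four identical keys stand in a row at its x = 0, y = +72, +24, -24, -72 mm.
- key_1: Key at the left-hand end as seen from the robot: plain pale cap, 30 mm (x) by 26 mm (y), 48 mm from the next. Origin: centre of the cap's top, axes as the box's. It slides straight down; when up, its top is 76 mm above the table, 16 mm above the plate. One of the four keys, a different one each time, is latched, about 3 mm lower.
- key_2: Key second from the left as seen from the robot: plain pale cap, 30 mm (x) by 26 mm (y), 48 mm from the next. Origin: centre of the cap's top, axes as the box's. Any free key is sprung and gives at once under a light touch, with about 1 N plus 1.2 N per mm, and comes back up when let go.
- key_3: Key third from the left as seen from the robot: plain pale cap, 30 mm (x) by 26 mm (y), 48 mm from the next. Origin: centre of the cap's top, axes as the box's. Whichever key is latched does not yield until about 4.5 N, then 1.2 N per mm; it unlatches when 5.8 mm below the full height (about 8 N) and rises fully when let go.
- key_4: Key at the right-hand end as seen from the robot: plain pale cap, 30 mm (x) by 26 mm (y), 48 mm from the next. Origin: centre of the cap's top, axes as the box's. All keys meet a hard stop 7 mm below the full height (about 9 N).
- tape_small: Bystander, not part of the job: roll of masking tape, about 72 mm across and 18 mm high, behind the switch box. Origin: centre of its underside.
- tape_large: Bystander, not part of the job: roll of masking tape, about 86 mm across and 24 mm high, at the right of the switch box. Origin: centre of its underside.
- clamp_knob: Bystander, not part of the job: black star knob, about 47 mm across and 27 mm high, at the left of the switch box. Origin: centre of its underside.
- bolt: Bystander, not part of the job: steel bolt, 47 mm long, 20 mm high, lying behind the switch box. Origin: centre of its underside.

How it is judged:
By the outcome, as a careful person would: the job done as asked, in the order asked, and still so for the second after the job is handed in, with the robot touching nothing.
It also fails if it takes over 48 s, if anything falls off the work surface, if the arm or the gripper's body presses on something with over 40 N, if the wrist force passes 120 N, or if a joint passes its speed limit or range.

## Working session

There is one attempt and no reset: what is moved stays moved. The work goes in short steps, Python scripts to look and compute and a tool call to move; the robot and the scene stay as the last step left them, time stands still between calls to the robot, and variables do not carry over. Pictures are saved under pics/ and viewed, about 8 in all and at most 12, crops included, and the job is handed in when it is done.

Besides the shell and the picture viewer there is one more tool, called after "Call:" as name(argument=value, ...) on one line, values as JSON. send_rows: Moves the arm, as the interface text tells. Its arguments: {"type":"object","properties":{"plan":{"type":"array"},"jaw":{"type":"number"},"force":{"type":"number"}},"required":["plan"]}

```bash
mkdir -p pics; ls; cat > h.py <<'E'
import numpy as np,cv2
from plant import r
from scipy.spatial.transform import Rotation as R
def save(p,n): cv2.imwrite('pics/'+n,p['color'][:,:,::-1])
def pts(p,mask=None):
    z=p['range_z'];K=p['mtx'];v,u=np.nonzero((z>0) if mask is None else (mask&(z>0)))
    d=z[v,u];c=np.c_[(u-K[0,2])/K[0,0]*d,(v-K[1,2])/K[1,1]*d,d]
    return c@p['pose'][:3,:3].T+p['pose'][:3,3],np.c_[u,v]
E
python3 - <<'E'
from h import *
s=r.get_state();print(s)
p=r.capture('top');save(p,'top.png')
for t in ['switch_box','key_1']:
    for m in r.trace(p,t)[:5]:
        P,_=pts(p,m['mask']);print(t,m['score'],m['uv'],m['mask'].sum(),np.median(P,0).round(4),P.min(0).round(3),P.max(0).round(3))
P,uv=pts(p)
b=(P[:,2]>.055)&(P[:,2]<.066)&(P[:,0]>.3)
print(b.sum(),np.median(P[b],0))
p2=r.capture('scene');save(p2,'scene.png')
E
```

```text
pics
{'time_s': 0.0, 'joints': array([ 9.17920577e+01,  2.05919887e+01,  6.34992439e-01, -1.98411824e-02,
       -7.01359327e+01, -1.65063933e+01]), 'qd': array([ 0.06616157, -0.03857876,  0.0491157 , -0.05541298,  0.03945399,
        0.07459926]), 'joint_torque': array([-5.14579770e-04, -5.82719886e+01,  2.93049413e+01,  6.99698031e+00,
        6.92967908e-03, -1.53584938e-04]), 'tcp_pos': array([0.17136417, 0.65242261, 0.24462655]), 'eef_rot': array([ 95.15870225,  89.90521707, -99.56239039]), 'contact_force': array([ 0.01802823,  0.16885919, -0.64992258]), 'moment': array([ 0.01335404,  0.00699913, -0.0188352 ]), 'gripper_width': 0.08753467992744915}
switch_box 0.96 [323.5, 238.0] 7398 [ 0.4744 -0.0591  0.0613] [ 0.395 -0.204 -0.004] [0.56  0.077 0.082]
key_1 0.76 [318.3, 241.7] 213 [ 0.4684 -0.0401  0.0773] [ 0.454 -0.055  0.062] [ 0.483 -0.027  0.081]
key_1 0.72 [338.1, 237.2] 212 [ 0.4816 -0.0877  0.0771] [ 0.465 -0.101  0.072] [ 0.497 -0.073  0.081]
key_1 0.63 [292.0, 247.1] 222 [0.457  0.0058 0.0742] [ 0.442 -0.009  0.065] [0.474 0.019 0.078]
key_1 0.51 [360.8, 228.4] 234 [ 0.4933 -0.1325  0.077 ] [ 0.477 -0.149  0.06 ] [ 0.508 -0.119  0.082]
7946 [ 0.4954307  -0.07050068  0.06127362]
```

View pics/top.png

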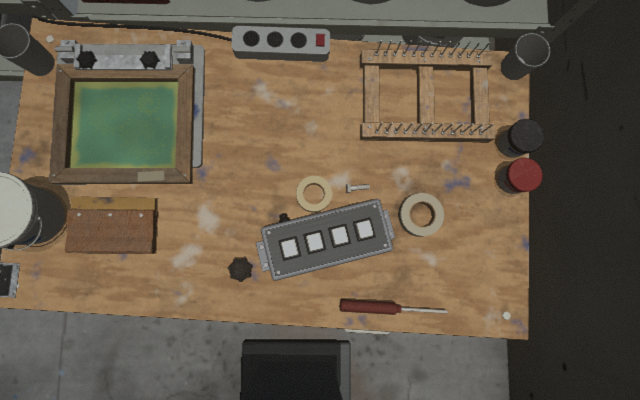

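View pics/scene.png

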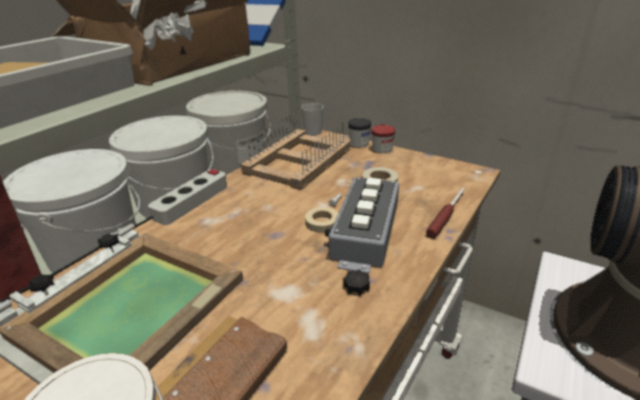

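```bash
python3 - <<'E'
from h import *
p=r.capture('top')
m=r.trace(p,'switch_box')[0]['mask']
P,_=pts(p,m)
T=P[(P[:,2]>.056)&(P[:,2]<.066)]
rect=cv2.minAreaRect(T[:,:2].astype(np.float32));print(rect)
ks=[]
for k in r.trace(p,'key_1')[:4]:
    Q,_=pts(p,k['mask']);Q=Q[Q[:,2]>.068]
    c=cv2.minAreaRect(Q[:,:2].astype(np.float32));ks.append([*Q.mean(0),*c[0],*c[1],c[2]])
ks=np.array(ks);ks=ks[np.argsort(-ks[:,1])];print(ks.round(4))
c=ks[:,:2];d=np.array([72,24,-24,-72])/1000
a=(d[:,None]*(c-c.mean(0))).sum(0)/(d**2).sum();print('ydir',a,np.linalg.norm(a),'yaw',np.degrees(np.arctan2(-a[0],a[1])),'cen',c.mean(0),'res',(c-c.mean(0)-d[:,None]*a).round(4))
s=r.get_state();print(R.from_euler('xyz',s['eef_rot'],degrees=True).as_matrix().round(3))
al,uv=pts(p)
print('table z near',np.median(al[(al[:,2]<.02)&(al[:,0]>.35)&(al[:,0]<.8)&(abs(al[:,1])<.3)][:,2]))
for t in ['tape_small','tape_large','clamp_knob','bolt']:
    for f in r.trace(p,t)[:1]:
        Q,_=pts(p,f['mask']);print(t,f['score'],np.median(Q,0).round(3),Q.min(0).round(3),Q.max(0).round(3))
E
```

```text
((0.47573068737983704, -0.06419788300991058), (0.10280371457338333, 0.23432068526744843), 14.651941299438477)
[[ 4.57000e-01  5.40000e-03  7.45000e-02  4.57100e-01  5.50000e-03
   2.94000e-02  2.55000e-02  1.49282e+01]
 [ 4.69400e-01 -4.12000e-02  7.72000e-02  4.69600e-01 -4.12000e-02
   2.95000e-02  2.56000e-02  1.46343e+01]
 [ 4.94100e-01 -1.33000e-01  7.74000e-02  4.94200e-01 -1.33300e-01
   2.89000e-02  2.50000e-02  1.43359e+01]
 [         nan          nan          nan  0.00000e+00  0.00000e+00
   0.00000e+00  0.00000e+00  0.00000e+00]]
ydir [nan nan] nan yaw nan cen [nan nan] res [[nan nan]
 [nan nan]
 [nan nan]
 [nan nan]]
[[-0.    -0.254 -0.967]
 [-0.    -0.967  0.254]
 [-1.     0.    -0.   ]]
table z near 0.0016310264059028468
tape_small 0.77 [ 0.57  -0.041  0.019] [ 0.532 -0.075 -0.001] [ 0.603 -0.004  0.025]
tape_large 0.86 [ 0.528 -0.254  0.025] [ 0.486 -0.305 -0.002] [ 0.573 -0.212  0.031]
clamp_knob 0.98 [0.417 0.101 0.026] [ 0.395  0.08  -0.001] [0.438 0.127 0.033]
bolt 0.7 [ 0.582 -0.127  0.013] [ 0.573 -0.152  0.004] [ 0.592 -0.105  0.021]<stdin>:10: RuntimeWarning: Mean of empty slice.
  ret = um.true_divide(
```

The top view shows the keys at about (290,247), (315,242), (339,236) and (364,229). The box's yaw is about 14.7°, and key 1 looks about 3 mm lower than the rest. The knob sits at the left (240,268) and the tapes and bolt are behind and to the right. I'll cross at the present height with the jaws shut.

Call:
send_rows(plan=[[[0,0.18,-0.15],[0,0,0]],[[0,0.36,-0.3],[0,0,0]],[[0,0.54,-0.44],[0,0,0]],[[0,0.73,-0.59],[0,0,0]],[[0,0.92,-0.735],[0,0,0]]], jaw=-1, force=20)

```text
time_s: 1.05
tcp_pos: [0.2435, 0.49, 0.2456]
eef_rot: [-88.8, 90.0, 76.5]
contact_force: [0.6, -0.1, 0.5]
gripper_width: 0.0533
```

Call:
send_rows(plan=[[[0,0.18,-0.15],[0,0,0]],[[0,0.36,-0.3],[0,0,0]],[[0,0.54,-0.44],[0,0,0]],[[0,0.73,-0.59],[0,0,0]],[[0,0.92,-0.735],[0,0,0]]])

```text
time_s: 1.55
tcp_pos: [0.3154, 0.3272, 0.2459]
eef_rot: [-97.3, 89.9, 68.0]
contact_force: [1.1, -0.5, 0.3]
gripper_width: 0.0133
```

Call:
send_rows(plan=[[[0,0.18,-0.15],[0,0,0]],[[0,0.36,-0.3],[0,0,0]],[[0,0.54,-0.44],[0,0,0]],[[0,0.73,-0.59],[0,0,0]],[[0,0.92,-0.735],[0,0,0]]])

```text
time_s: 2.05
tcp_pos: [0.3875, 0.1644, 0.2462]
eef_rot: [-109.3, 89.9, 56.0]
contact_force: [1.1, -0.0, 0.5]
gripper_width: 0.0002
```

Call:
send_rows(plan=[[[0,0.18,-0.14],[-0.13,0,0]],[[0,0.36,-0.29],[-0.26,0,0]],[[0,0.54,-0.43],[-0.39,0,0]],[[0,0.73,-0.57],[-0.52,0,0]],[[0,0.91,-0.72],[-0.65,0,0]]])

```text
time_s: 2.55
tcp_pos: [0.4577, 0.0036, 0.2464]
eef_rot: [-148.7, 89.8, 46.1]
contact_force: [0.4, 1.5, 1.1]
gripper_width: 0.0004
```

```bash
cat >> h.py <<'E'
KEYS=np.array([[.457,.0055],[.4695,-.0412],[.4817,-.0875],[.494,-.133]])
def plan(x,y,z,ang=104.7):
    s=r.get_state();M=R.from_euler('xyz',s['eef_rot'],degrees=True).as_matrix()
    a=np.radians(ang);X=np.array([0,0,-1.]);Y=np.array([np.cos(a),np.sin(a),0])
    if Y@M[:,1]<0:Y=-Y
    D=np.c_[X,Y,np.cross(X,Y)]
    print(s['tcp_pos'].round(4),s['contact_force'].round(2),'shift',(M.T@(np.array([x,y,z])-s['tcp_pos'])/.15).round(3),'turn',(R.from_matrix(M.T@D).as_rotvec()/(np.pi/4)).round(3))
E
python3 -c "
from h import *
plan(*KEYS[0],.110)
"
```

```text
[0.4577 0.0036 0.2464] [0.43 1.52 1.07] shift [ 0.91  -0.012  0.003] turn [ 0.003 -0.003  0.002]
```

Call:
send_rows(plan=[[[0.25,0,0],[0,0,0]],[[0.5,0,0],[0,0,0]],[[0.75,-0.01,0],[0,0,0]],[[0.91,-0.012,0],[0,0,0]],[[0.91,-0.012,0],[0,0,0]]])

```text
time_s: 3.05
tcp_pos: [0.4554, 0.0047, 0.1072]
eef_rot: [-18.1, 89.8, 176.7]
contact_force: [0.4, 0.3, 0.7]
gripper_width: -0.0
```

```bash
python3 -c "
from h import *
plan(*KEYS[0],.0970)
plan(*KEYS[0],.0970)
p=r.capture('wrist');save(p,'w1.png')
plan(*KEYS[0],.0970)
"
```

```text
[0.4554 0.0047 0.1072] [0.44 0.26 0.75] shift [ 0.068 -0.002 -0.012] turn [0.002 0.004 0.001]
[0.4554 0.0047 0.1072] [0.44 0.26 0.75] shift [ 0.068 -0.002 -0.012] turn [0.002 0.004 0.001]
[0.4568 0.0052 0.1092] [ 0.12  0.37 -0.07] shift [ 0.082 -0.001 -0.002] turn [0.003 0.    0.001]
```

View pics/w1.png

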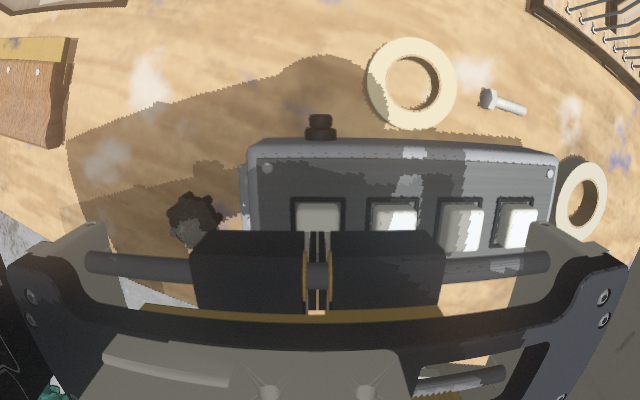

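The shut fingertips sit over key 1 (seam at about (317,240), cap at (318,215)), and the other keys and bystanders are clear. There was about 2 mm of settling overshoot, so I'll tap slowly.

Call:
send_rows(plan=[[[0.03,0,0],[0,0,0]],[[0.06,0,0],[0,0,0]],[[0.08,0,0],[0,0,0]],[[0.08,0,0],[0,0,0]],[[0.08,0,0],[0,0,0]]])

```text
time_s: 3.6
tcp_pos: [0.457, 0.0053, 0.0976]
eef_rot: [-104.2, 89.9, 90.6]
contact_force: [0.9, 0.1, -0.4]
gripper_width: 0.0007
```

Call:
send_rows(plan=[[[0.005,0,0],[0,0,0]],[[0.01,0,0],[0,0,0]],[[0.015,0,0],[0,0,0]],[[0.015,0,0],[0,0,0]],[[0.015,0,0],[0,0,0]]])

```text
time_s: 4.1
tcp_pos: [0.457, 0.0053, 0.0953]
eef_rot: [-101.3, 89.9, 93.5]
contact_force: [-0.2, 0.6, 0.1]
gripper_width: 0.0003
```

Call:
send_rows(plan=[[[0.004,0,0],[0,0,0]],[[0.008,0,0],[0,0,0]],[[0.011,0,0],[0,0,0]],[[0.011,0,0],[0,0,0]],[[0.011,0,0],[0,0,0]]])

```text
time_s: 4.6
tcp_pos: [0.4569, 0.0053, 0.0936]
eef_rot: [-90.3, 89.9, 104.5]
contact_force: [0.2, 0.5, 0.4]
gripper_width: 0.0
```

Call:
send_rows(plan=[[[0.003,0,0],[0,0,0]],[[0.005,0,0],[0,0,0]],[[0.007,0,0],[0,0,0]],[[0.007,0,0],[0,0,0]],[[0.007,0,0],[0,0,0]]])

```text
time_s: 5.1
tcp_pos: [0.4569, 0.0053, 0.0926]
eef_rot: [-89.0, 89.9, 105.9]
contact_force: [-0.5, -0.2, 0.7]
gripper_width: 0.0004
```

Call:
send_rows(plan=[[[0.002,0,0],[0,0,0]],[[0.004,0,0],[0,0,0]],[[0.006,0,0],[0,0,0]],[[0.006,0,0],[0,0,0]],[[0.006,0,0],[0,0,0]]])

```text
time_s: 5.6
tcp_pos: [0.457, 0.0053, 0.0919]
eef_rot: [-105.5, 89.9, 89.3]
contact_force: [-1.4, 0.4, 5.8]
gripper_width: 0.0004
```

Call:
send_rows(plan=[[[0.002,0,0],[0,0,0]],[[0.004,0,0],[0,0,0]],[[0.006,0,0],[0,0,0]],[[0.006,0,0],[0,0,0]],[[0.006,0,0],[0,0,0]]])

```text
time_s: 6.1
tcp_pos: [0.457, 0.0053, 0.0912]
eef_rot: [-112.8, 89.9, 82.1]
contact_force: [-1.9, -0.0, 5.8]
gripper_width: 0.0004
```

Key 1 met nothing until a tip height of about 73 mm, then jumped straight to 5.8 N, so it is stiff and probably latched. I'll lift and tap key 2.

Call:
send_rows(plan=[[[-0.06,0,0],[0,0,0]],[[-0.12,0,0],[0,0,0]],[[-0.13,0.12,0],[0,0,0]],[[-0.13,0.24,0],[0,0,0]],[[-0.13,0.32,0],[0,0,0]]])

```text
time_s: 6.6
tcp_pos: [0.4697, -0.0418, 0.1114]
eef_rot: [-145.5, 89.9, 49.3]
contact_force: [0.5, -0.2, -0.6]
gripper_width: 0.0004
```

```bash
python3 -c "
from h import *
p=r.capture('top')
plan(*KEYS[1],.0965)
for k in r.trace(p,'key_1')[:4]:
    Q,_=pts(p,k['mask']);print(k['uv'],np.median(Q,0).round(4))
"
```

```text
[ 0.4698 -0.0426  0.1111] [ 1.63 -1.21  0.62] shift [ 0.098 -0.01  -0.   ] turn [ 0.003 -0.001  0.001]
```

Call:
send_rows(plan=[[[0.03,-0.01,0],[0,0,0]],[[0.06,-0.01,0],[0,0,0]],[[0.09,-0.01,0],[0,0,0]],[[0.1,-0.01,0],[0,0,0]],[[0.1,-0.01,0],[0,0,0]]])

```text
time_s: 7.2
tcp_pos: [0.4689, -0.0404, 0.0955]
eef_rot: [-65.5, 89.9, 129.3]
contact_force: [-0.2, 0.9, 0.1]
gripper_width: 0.0007
```

Call:
send_rows(plan=[[[0.004,0,0],[0,0,0]],[[0.007,0,0],[0,0,0]],[[0.01,0,0],[0,0,0]],[[0.01,0,0],[0,0,0]],[[0.01,0,0],[0,0,0]]])

```text
time_s: 7.7
tcp_pos: [0.469, -0.0403, 0.0942]
eef_rot: [-93.7, 89.9, 101.1]
contact_force: [-0.6, 2.8, 2.7]
gripper_width: 0.0003
```

Call:
send_rows(plan=[[[0.003,0,0],[0,0,0]],[[0.006,0,0],[0,0,0]],[[0.008,0,0],[0,0,0]],[[0.008,0,0],[0,0,0]],[[0.008,0,0],[0,0,0]]])

```text
time_s: 8.2
tcp_pos: [0.4691, -0.0403, 0.0931]
eef_rot: [-100.3, 89.9, 94.5]
contact_force: [-1.1, 0.8, 3.8]
gripper_width: 0.0007
```

Call:
send_rows(plan=[[[-0.06,0,0],[0,0,0]],[[-0.12,0,0],[0,0,0]],[[-0.13,0.12,0],[0,0,0]],[[-0.13,0.24,0],[0,0,0]],[[-0.13,0.315,0],[0,0,0]]])

```text
time_s: 8.7
tcp_pos: [0.4815, -0.0868, 0.1133]
eef_rot: [-142.0, 89.9, 52.8]
contact_force: [-0.5, -0.4, -0.8]
gripper_width: 0.001
```

Call:
send_rows(plan=[[[0,0,0],[0,0,0]],[[0,0,0],[0,0,0]],[[0,0,0],[0,0,0]],[[0,0,0],[0,0,0]],[[0,0,0],[0,0,0]]])

```text
time_s: 9.2
tcp_pos: [0.4815, -0.0864, 0.1133]
eef_rot: [-142.8, 89.9, 52.1]
contact_force: [0.4, 0.1, 0.1]
gripper_width: 0.0002
```

```bash
python3 -c "
from h import *
plan(*KEYS[2],.0960)
"
```

```text
[ 0.4815 -0.0864  0.1133] [0.39 0.09 0.1 ] shift [0.115 0.007 0.001] turn [ 0.002 -0.001  0.001]
```

Key 2 gives: 2.7 N, then 3.8 N at about 2 mm, which fits the spring. On to key 3.

Call:
send_rows(plan=[[[0.03,0.005,0],[0,0,0]],[[0.06,0.005,0],[0,0,0]],[[0.09,0.005,0],[0,0,0]],[[0.115,0.005,0],[0,0,0]],[[0.115,0.005,0],[0,0,0]]])

```text
time_s: 9.7
tcp_pos: [0.4814, -0.0872, 0.0954]
eef_rot: [-79.8, 90.0, 115.0]
contact_force: [-0.3, -0.1, 0.4]
gripper_width: 0.0001
```

Call:
send_rows(plan=[[[0.004,0,0],[0,0,0]],[[0.007,0,0],[0,0,0]],[[0.01,0,0],[0,0,0]],[[0.01,0,0],[0,0,0]],[[0.01,0,0],[0,0,0]]])

```text
time_s: 10.2
tcp_pos: [0.4815, -0.0872, 0.0941]
eef_rot: [-102.6, 90.0, 92.2]
contact_force: [-0.1, -0.2, 1.6]
gripper_width: 0.0004
```

Call:
send_rows(plan=[[[0.003,0,0],[0,0,0]],[[0.006,0,0],[0,0,0]],[[0.008,0,0],[0,0,0]],[[0.008,0,0],[0,0,0]],[[0.008,0,0],[0,0,0]]])

```text
time_s: 10.7
tcp_pos: [0.4815, -0.0872, 0.0929]
eef_rot: [-105.3, 90.0, 89.5]
contact_force: [-1.2, 0.6, 4.2]
gripper_width: 0.0003
```

Call:
send_rows(plan=[[[-0.06,0,0],[0,0,0]],[[-0.12,0,0],[0,0,0]],[[-0.13,0.12,0],[0,0,0]],[[-0.13,0.24,0],[0,0,0]],[[-0.13,0.315,0],[0,0,0]]])

```text
time_s: 11.2
tcp_pos: [0.4941, -0.1336, 0.1131]
eef_rot: [-154.7, 89.9, 40.1]
contact_force: [0.6, -0.5, 0.4]
gripper_width: 0.0005
```

Call:
send_rows(plan=[[[0,0,0],[0,0,0]],[[0,0,0],[0,0,0]],[[0,0,0],[0,0,0]],[[0,0,0],[0,0,0]],[[0,0,0],[0,0,0]]])

```text
time_s: 11.7
tcp_pos: [0.494, -0.1332, 0.1132]
eef_rot: [-152.4, 89.9, 42.5]
contact_force: [0.9, -0.3, 0.5]
gripper_width: 0.0003
```

```bash
python3 -c "
from h import *
plan(*KEYS[3],.0960)
"
```

```text
[ 0.494  -0.1332  0.1132] [ 0.88 -0.32  0.46] shift [ 0.114 -0.001 -0.   ] turn [ 0.003 -0.002  0.001]
```

Key 3 gives (1.6 N, then 4.2 N). On to key 4.

Call:
send_rows(plan=[[[0.03,0,0],[0,0,0]],[[0.06,0,0],[0,0,0]],[[0.09,0,0],[0,0,0]],[[0.115,0,0],[0,0,0]],[[0.115,0,0],[0,0,0]]])

```text
time_s: 12.2
tcp_pos: [0.4937, -0.1332, 0.0953]
eef_rot: [-100.1, 90.0, 94.8]
contact_force: [0.2, 0.4, 1.2]
gripper_width: 0.0001
```

Call:
send_rows(plan=[[[0.004,0,0],[0,0,0]],[[0.007,0,0],[0,0,0]],[[0.01,0,0],[0,0,0]],[[0.01,0,0],[0,0,0]],[[0.01,0,0],[0,0,0]]])

```text
time_s: 12.7
tcp_pos: [0.4938, -0.1332, 0.0939]
eef_rot: [-116.7, 90.0, 78.2]
contact_force: [-0.4, -0.8, 2.1]
gripper_width: 0.0003
```

Call:
send_rows(plan=[[[0.003,0,0],[0,0,0]],[[0.006,0,0],[0,0,0]],[[0.007,0,0],[0,0,0]],[[0.007,0,0],[0,0,0]],[[0.007,0,0],[0,0,0]]])

```text
time_s: 13.2
tcp_pos: [0.4938, -0.1332, 0.0929]
eef_rot: [-116.1, 90.0, 78.7]
contact_force: [-1.6, 0.1, 3.0]
gripper_width: 0.0002
```

Key 4 gives as well, so key 1 is the latched one. I'll go back to it.

Call:
send_rows(plan=[[[-0.1,0,0],[0,0,0]],[[-0.2,0,0],[0,0,0]],[[-0.2,-0.05,0],[0,0,0]],[[-0.2,-0.2,0],[0,0,0]],[[-0.2,-0.4,0],[0,0,0]]])

```text
time_s: 13.7
tcp_pos: [0.4779, -0.075, 0.1222]
eef_rot: [-83.1, 89.9, 111.6]
contact_force: [0.2, 0.7, 0.3]
gripper_width: 0.0006
```

Call:
send_rows(plan=[[[0,-0.2,0],[0,0,0]],[[0,-0.38,0],[0,0,0]],[[0,-0.5,0],[0,0,0]],[[0,-0.55,0],[0,0,0]],[[0,-0.55,0],[0,0,0]]])

```text
time_s: 14.2
tcp_pos: [0.4567, 0.0055, 0.122]
eef_rot: [-67.9, 89.9, 126.9]
contact_force: [0.1, 0.9, 1.2]
gripper_width: 0.0004
```

```bash
python3 -c "
from h import *
plan(*KEYS[0],.0940)
"
```

```text
[0.4567 0.0055 0.122 ] [0.07 0.9  1.22] shift [ 0.186  0.001 -0.002] turn [0.002 0.001 0.001]
```

Call:
send_rows(plan=[[[0.05,0,0],[0,0,0]],[[0.1,0,0],[0,0,0]],[[0.15,0,0],[0,0,0]],[[0.18,0,0],[0,0,0]],[[0.18,0,0],[0,0,0]]])

```text
time_s: 14.7
tcp_pos: [0.4561, 0.0049, 0.0939]
eef_rot: [-16.8, 89.9, 178.0]
contact_force: [0.0, 0.0, -0.4]
gripper_width: 0.0002
```

Call:
send_rows(plan=[[[0.009,0,0],[0,0,0]],[[0.018,0,0],[0,0,0]],[[0.026,0,0],[0,0,0]],[[0.032,0,0],[0,0,0]],[[0.032,0,0],[0,0,0]]])

```text
time_s: 15.2
tcp_pos: [0.4563, 0.0048, 0.0896]
eef_rot: [-13.1, 89.9, -178.3]
contact_force: [-0.8, -0.7, 5.2]
gripper_width: 0.0005
```

Call:
send_rows(plan=[[[0.004,0,0],[0,0,0]],[[0.008,0,0],[0,0,0]],[[0.011,0,0],[0,0,0]],[[0.011,0,0],[0,0,0]],[[0.011,0,0],[0,0,0]]])

```text
time_s: 15.7
tcp_pos: [0.4564, 0.0048, 0.0886]
eef_rot: [-12.9, 89.9, -178.1]
contact_force: [-2.6, 0.2, 8.4]
gripper_width: 0.0006
```

Call:
send_rows(plan=[[[0.004,0,0],[0,0,0]],[[0.008,0,0],[0,0,0]],[[0.01,0,0],[0,0,0]],[[0.01,0,0],[0,0,0]],[[0.01,0,0],[0,0,0]]])

```text
time_s: 16.2
tcp_pos: [0.4564, 0.0048, 0.0882]
eef_rot: [-14.3, 89.9, -179.5]
contact_force: [-4.8, 0.1, 13.7]
gripper_width: 0.0001
```

The tips have reached the hard stop at 13.7 N. I'll lift straight up, clear the box, and look.

Call:
send_rows(plan=[[[-0.05,0,0],[0,0,0]],[[-0.2,0,0],[0,0,0]],[[-0.4,0,0],[0,0,0]],[[-0.6,0,0],[0,0,0]],[[-0.8,0,0],[0,0,0]]])

```text
time_s: 16.7
tcp_pos: [0.4563, 0.0048, 0.2095]
eef_rot: [-38.7, 90.0, 156.1]
contact_force: [0.9, 0.3, 0.2]
gripper_width: 0.0005
```

Call:
send_rows(plan=[[[0,-0.2,0],[0,0,0]],[[0,-0.4,0],[0,0,0]],[[0,-0.6,0],[0,0,0]],[[0,-0.8,0],[0,0,0]],[[0,-0.95,0],[0,0,0]]])

```text
time_s: 17.2
tcp_pos: [0.4194, 0.144, 0.2098]
eef_rot: [-103.7, 89.9, 91.2]
contact_force: [0.4, -0.1, -0.0]
gripper_width: 0.0005
```

Call:
send_rows(plan=[[[0,-0.2,0],[0,0,0]],[[0,-0.4,0],[0,0,0]],[[0,-0.6,0],[0,0,0]],[[0,-0.8,0],[0,0,0]],[[0,-0.95,0],[0,0,0]]])

```text
time_s: 17.7
tcp_pos: [0.3823, 0.2834, 0.2101]
eef_rot: [-112.7, 89.9, 82.2]
contact_force: [0.7, 0.4, 0.6]
gripper_width: 0.0007
```

```bash
python3 - <<'E'
from h import *
p=r.capture('top');save(p,'end.png')
P,_=pts(p)
for k in KEYS:
    a=np.radians(14.7);d=(P[:,:2]-k)@np.array([[np.cos(a),-np.sin(a)],[np.sin(a),np.cos(a)]])
    q=P[(abs(d)<[.01,.008]).all(1)];print(len(q),np.median(q[:,2]).round(4))
for t in ['tape_small','tape_large','clamp_knob','bolt']:
    for f in r.trace(p,t)[:1]:
        Q,_=pts(p,f['mask']);print(t,np.median(Q,0).round(3))
print(r.get_state()['tcp_pos'])
E
```

```text
97 0.0779
94 0.0772
93 0.0778
94 0.0773
tape_small [ 0.57  -0.038  0.019]
tape_large [ 0.526 -0.256  0.025]
clamp_knob [0.417 0.101 0.026]
bolt [ 0.583 -0.124  0.012]
[0.38266365 0.28148106 0.20984145]
```

View pics/end.png

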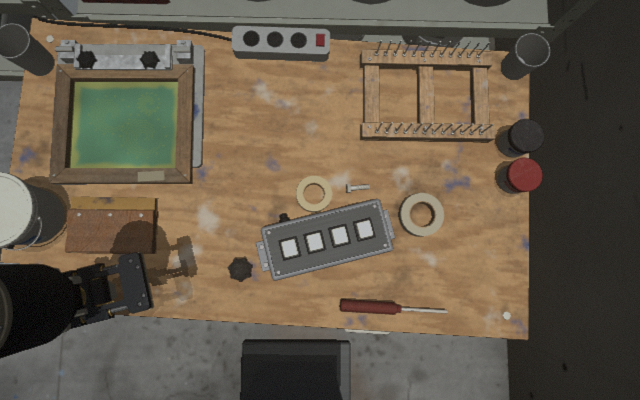

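All four caps are level at about 77.5 mm in the image; key 1 read 74.5 mm before. The tape rolls (314,193) and (421,214), bolt (357,188) and knob (240,268) show where they were, and the arm is clear at the left.

```bash
python3 -c "
from h import *
print(r.close_job())"
```

```text
the job is handed in; nothing more can be done
None
```

Key 1, at the left-hand end, was the latched key. I released it and all four keys now stand fully up. The job was handed in at about 18 s.

- **Tapping:** I tapped the keys in order from 1 to 4. Key 1 sat about 3 mm low and was stiff, going straight to 5.8 N. Keys 2, 3 and 4 gave softly, with 3–4 N at about 2 mm of travel.
- **Release:** I then pressed key 1 down to its hard stop at about 14 N and lifted straight off.
- **Final check, keys:** All four caps measured 77–78 mm, which includes a camera offset of about 1.5 mm. Key 1 had read 74.5 mm before the press.
- **Final check, surroundings:** The tapes, bolt and knob were within about 3 mm of their first readings, which I take as measurement noise. The arm was well clear of everything.
- **Check that failed:** A camera check of the keys partway through found none, because the arm was in the way.

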